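Open the filler port of a gear reducer

ROBOT

A 6-joint arm with a two-finger parallel gripper is mounted at the origin on the work surface. World frame = base frame: x ahead of the robot, y to its left, z up, the work surface at z = 0. Lengths are in m, angles in rad, forces in N, time in s.
With the tool pointing down it reaches from about 0.4 to 0.925 m from the base axis. Payload 3.4 kg.
Tool frame: the origin (TCP) lies at the very end of the fingers, on their centre line; the grasp point (between the pads) lies 19 mm behind it; z points along the fingers, y is the line along which they close (so a half turn about z gives the same grasp; the last joint's range is limited). The gripper opens to 85 mm and grips with 20 to 120 N. Pads are 22 mm wide; open, the fingers measure 114 mm over their backs; the gripper's body (76 mm by 85 mm) begins 54 mm behind the grasp point. The pads swing forward as they close: fully open they stand 13 mm farther back than shut.
Start: joints at [-0.073, 0.307, 1.506, -0, 1.328, -0.073], TCP at [0.575, -0, 0.231] pointing down, gripper open.
Joint ranges: [-3.12, 3.12], [-1.05, 2.28], [0.14, 2.33], [-1.42, 4.57], [0.1, 2.73], [-2.68, 2.68]. Speed limits (rad/s): [2.57, 2.57, 3.14, 3.14, 3.14, 3.14].

INTERFACE

Orientations are given as a unit quaternion [x, y, z, w].
In Python, from plant import arm, eyes gives the robot as it stands.
- The arm moves only by the shell command python3 -m handwheel 'ROWS'. ROWS is JSON, a list of rows, each an object with "delta_rot": the turn, a rotation vector about the tool's x, y, z in degrees, a list of three; "travel": the shift along the tool's x, y, z in m, a list of three; "jaw": the finger opening in m, from 0 to 0.0854. A call has 1 to 10 rows; each row shifts and turns the commanded pose from where the row before left it, along the tool's axes as they then stand; what a row does not reach is not made up. A row lasts 1/12 s, in which the tool goes at most 41.7 mm and 7.16 degrees, less where a joint would pass 70% of its speed; a pose out of reach is approached as far as the arm can. A call is refused whole if a number of a shift passes 0.0417 or a number of a turn 7.16, either way. A call with a gripper value outside its range is refused whole. The fingers move at their own pace and stop on an object; the grip force is fixed at half the most. Time passes only in rows, so rows that do not move let the fingers close. It gives the time, the measured TCP pose, the force, the opening and the grip force at its end, in the units of the state.
- arm.read_state(): the state, without advancing time (a new reading comes with each control period).
- eyes.get_image(name): name is "scene" or "side" or "wrist"; returns the picture (384x512x3 uint8, red, green, blue); there is no depth.
- eyes.camera_info(name): a dict with "K" (3x3 intrinsics, pixels), "k1" (the pictures are not rectified: a ray, as slopes to the right and down, at radius r is drawn at 1 + k1 r^2 times it, then the intrinsics apply), "world_to_cam" (4x4, takes a point from world to camera coordinates); the wrist camera has in their place "T_tool_cam" (4x4, takes a point from camera to tool coordinates, whose origin is the TCP and whose axes are the flange's). Camera axes: x right, y up, looking along -z (the intrinsics and any distortion apply to the point x, -y, -z); pixel columns grow to the right and rows downward; lengths in m; the calibration is good to about 2 mm. A picture is of the moment at which its call begins: read the wrist's pose just before it. camera_info takes no time and is no camera call.
- arm.close_job(): hands the job in; it is judged then, once.
The state is a dict: "clock": time; "joint_pos": joint angles; "joint_velocities": joint speeds; "tau": joint torques, N m; "tcp_pos": TCP position; "eef_rot": TCP orientation; "contact_force": force on the tool from outside, world axes, zero at the start; "wrist_torque": the same for the moment, N m; "finger_gap": finger opening in m; "grasp_force": force on a finger pad.
Only numpy, scipy, OpenCV 4.12 (cv2) and the standard library are available. Lean on these libraries where they do the work, as an engineer would, in place of code of your own. Each camera call takes 0.05 s, during which the arm holds its last target. There are 200 camera calls.

TASK

Swing the yellow keeper bar well aside (at least 65 degrees round from over the cap), then unscrew the orange filler cap anticlockwise, regrasping as often as needed and without forcing the thread, and lift it clear of its neck. Set it down gently in the blue tray, upright with its knob on top. Leave the bar aside and everything else where it is.

Things in the scene. Friction and masses are not known exactly. Their poses are not given: they have to be found in the camera images.
- cap_center (a point): Centre (half-way up) of the orange plastic filler cap, z up out of its knob. 74 mm tall: a round skirt of 68 mm diameter in its lower 40 mm and on it a round ribbed knob of 48 mm diameter, 34 mm tall, to be gripped from above at any angle; the knob reaches from 3 to 37 mm above this point. A loose thing of about 200 g, screwed fully down on its neck at the start.
- neck_base (a point): Foot of the filler neck: on the neck's axis at the flat top of the green gear housing, 80 mm above the table, where the cap's rim rests when screwed down. Axes are those of the gear reducer. The neck is 30 mm tall and 51 mm across its threads.
- keeper_pivot (a point): Pivot of the keeper bar, 100 mm from the neck's axis on the reducer's +x side, at the underside of the bar, 82 mm above the housing. A steel post of 20 mm diameter stands below it.
- keeper (a joint): Angle of the keeper bar about its vertical pivot: 0 when it lies straight over the cap, from the pivot to the -x side of the reducer; it grows as the bar swings clockwise seen from above, its pin going round towards the reducer's +y side; stop at 1.9 rad. Stiff with friction (0.08 N m): it stays where left.
- pin (a point): Centre of the red pin, the keeper bar's upright round handle: 18 mm diameter, 40 mm tall (20 mm above and below this point), standing on the bar (24 mm wide, 10 mm thick) 143 mm from its pivot. The bar passes 8 mm above the cap.
- blue_tray_in (a point): Centre of the inner floor of the blue tray, fixed, empty: 120 x 120 mm inside, walls 5 mm thick, rim 20 mm above this floor, which lies 5 mm above the table.
- bearing_center (a point): Centre of a steel ball bearing (70 mm diameter, 18 mm thick), a bystander lying in the green tray, which is like the blue one.
- bottle_center (a point): Centre of a yellow oil bottle, 68 mm diameter, 190 mm tall, a bystander.
- wrench: Bystander: steel wrench 190 mm long lying flat.
- driver: Bystander: screwdriver 200 mm long lying flat.
- pulley: Bystander: aluminium pulley, 90 mm diameter, 40 mm tall; origin at its underside.
- profile: Bystander: aluminium profile offcut 160 x 40 x 40 mm lying along its x; origin at its underside.
- coupling: Bystander: steel shaft coupling standing on end, 52 mm diameter, 60 mm tall; origin at its underside.
- screw_pot: Bystander: grey pot, 72 mm diameter, 75 mm tall; origin at its underside.
- cap: The same orange cap; origin at the centre of its lower rim, 37 mm below its centre. Right-hand two-start thread: rises 18 mm per turn when turned anticlockwise seen from above, about 2 mm of play up and down, comes free after about 0.85 of a turn (5.0 to 5.7 rad). It stays where it is when let go part-way.
- gearbox: The green gear reducer, bolted down; origin on the neck's axis at table height. Housing from -85 to 115 mm along x, 130 mm wide along y, 80 mm tall; a motor on its -y side reaches to y = -162 mm and carries a black terminal box (50 x 50 mm, centre at y = -115 mm) whose top is 123 mm above the table.
- blue_tray: The blue tray as a body; origin at the centre of its underside, 5 mm below its inner floor.
Not all that is in view belongs to the job. Leave any green look-alike of the cap alone.

How it is judged:
By the outcome, as a careful person would: the job done as asked, in the order asked, and still so for the second after the job is handed in, with the robot touching nothing.
It also fails if it takes over 72 s, if anything falls off the work surface, if the arm or the gripper's body presses on something with over 40 N, if the wrist force passes 120 N, or if a joint passes its speed limit or range.

## Working session

There is one attempt and no reset: what is moved stays moved. The work goes in short steps, Python scripts to look and compute and a shell command to move; the robot and the scene stay as the last step left them, time stands still between calls to the robot, and variables do not carry over. Pictures are saved under pics/ and viewed, at most 10 in all, crops included, and the job is handed in when it is done.

```bash
ls; mkdir -p pics; python3 - <<'E'
from plant import arm, eyes
import cv2,json
for n in ["scene","side"]:
    cv2.imwrite(f"pics/{n}0.png",eyes.get_image(n)[:,:,::-1])
for n in ["scene","side","wrist"]: print(n,eyes.camera_info(n))
print(arm.read_state())
E
```

```text
pics
scene {'K': array([[354.01492124,   0.        , 250.71544959],
       [  0.        , 354.01492124, 187.24646736],
       [  0.        ,   0.        ,   1.        ]]), 'k1': -0.10394133443993278, 'world_to_cam': array([[-0.59731299,  0.80195855, -0.00892685,  0.36038476],
       [-0.53985156, -0.39380981,  0.74395842,  0.16565973],
       [ 0.59310833,  0.4491952 ,  0.66816628, -1.32343078],
       [ 0.        ,  0.        ,  0.        ,  1.        ]])}
side {'K': array([[465.14090755,   0.        , 255.53616938],
       [  0.        , 465.14090755, 197.47026882],
       [  0.        ,   0.        ,   1.        ]]), 'k1': 0.027582945500267346, 'world_to_cam': array([[-0.70046031, -0.71367651,  0.00460309,  0.33582819],
       [ 0.43845845, -0.42523195,  0.79179036, -0.36912437],
       [-0.5631248 ,  0.55663599,  0.6107756 , -0.99945451],
       [ 0.        ,  0.        ,  0.        ,  1.        ]])}
wrist {'K': array([[291.65406048,   0.        , 257.01045635],
       [  0.        , 291.65406048, 190.64621377],
       [  0.        ,   0.        ,   1.        ]]), 'k1': -0.070291
[... 393 characters left out ...]
s': array([-7.35303245e-02,  3.07486323e-01,  1.50755312e+00,  2.64866830e-05,
        1.32840394e+00, -7.35020370e-02]), 'joint_velocities': array([-0.00123658, -0.00212852, -0.00411711,  0.00020226,  0.00156863,
       -0.00050825]), 'tau': array([ 4.70438190e-04, -4.58528459e+01, -2.52607870e+01, -1.75910814e-04,
        5.54533050e-03,  5.92343241e-08]), 'tcp_pos': array([5.74366846e-01, 1.42492909e-05, 2.30476043e-01]), 'eef_rot': array([ 7.07118736e-01,  7.07094221e-01, -5.94772554e-04, -7.09022073e-04]), 'contact_force': array([-0.42583214, -0.00960741, -0.00994933]), 'wrist_torque': array([ 0.04880164, -0.00922468, -0.01766678]), 'grasp_force': 0.0, 'finger_gap': 0.08522865250009651}
```

View pics/scene0.png

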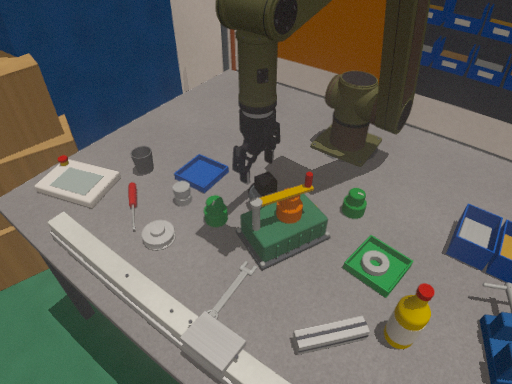

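View pics/side0.png

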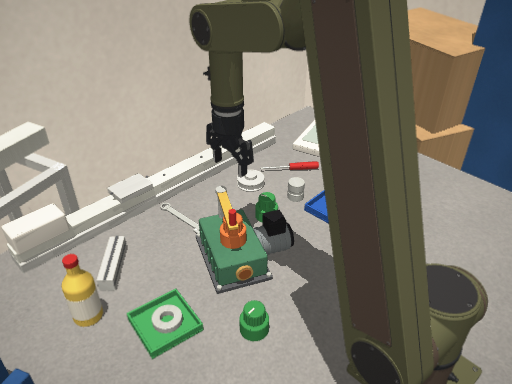

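```bash
cat > h.py <<'E'
import numpy as np,cv2
from plant import arm,eyes
from scipy.spatial.transform import Rotation as R
def ray(n,u,v,st=None):
    c=eyes.camera_info(n);K=c["K"]
    d=np.array([(u-K[0,2])/K[0,0],(v-K[1,2])/K[1,1]]);s=d.copy()
    for _ in range(20): s=d/(1+c["k1"]*(s@s))
    p=np.array([s[0],-s[1],-1])
    if n=="wrist":
        T=np.eye(4);T[:3,:3]=R.from_quat(st["eef_rot"]).as_matrix();T[:3,3]=st["tcp_pos"];T=T@c["T_tool_cam"]
    else: T=np.linalg.inv(c["world_to_cam"])
    d=T[:3,:3]@p
    return T[:3,3],d/np.linalg.norm(d)
def plane(n,u,v,z,st=None):
    o,d=ray(n,u,v,st);return o+d*(z-o[2])/d[2]
def tri(*rs):
    A=np.zeros((3,3));b=np.zeros(3)
    for o,d in rs:
        M=np.eye(3)-np.outer(d,d);A+=M;b+=M@o
    p=np.linalg.solve(A,b)
    return p,[np.linalg.norm(np.cross(p-o,d)) for o,d in rs]
def blobs(img,lo,hi,amin=25):
    h=cv2.cvtColor(img,cv2.COLOR_RGB2HSV)
    m=cv2.inRange(h,np.array(lo),np.array(hi))
    n,l,s,c=cv2.connectedComponentsWithStats(m)
    return [(c[i].round(1).tolist(),s[i].tolist()) for i in range(1,n) if s[i][4]>=amin]
E
python3 - <<'E'
from h import *
for n in ["scene","side"]:
    im=cv2.imread(f"pics/{n}0.png")[:,:,::-1].copy()
    for k,lo,hi in [("red",(0,190,60),(4,255,255)),("orange",(6,180,90),(16,255,255)),("yellow",(18,150,90),(30,255,255)),("blue",(108,150,50),(122,255,255))]:
        print(n,k,blobs(im,lo,hi,60))
a=cv2.imread("pics/scene0.png")[150:270,180:340];b=cv2.imread("pics/side0.png")[170:290,180:340]
cv2.imwrite("pics/crop.png",cv2.resize(np.vstack([a,b]),None,fx=2.5,fy=2.5,interpolation=cv2.INTER_CUBIC))
E
```

```text
scene red [([425.6, 291.5], [418, 284, 16, 17, 193])]
scene orange [([339.1, 38.9], [278, 0, 108, 81, 5098]), ([289.6, 209.2], [277, 195, 26, 28, 549])]
scene yellow [([501.1, 22.2], [491, 19, 21, 8, 65]), ([284.6, 194.1], [260, 185, 54, 22, 451]), ([507.0, 246.8], [501, 235, 11, 24, 189]), ([412.4, 312.6], [395, 295, 36, 36, 976]), ([393.6, 341.6], [384, 326, 27, 23, 132])]
scene blue [([454.3, 18.7], [427, 0, 59, 35, 691]), ([495.4, 29.9], [481, 5, 31, 39, 327]), ([443.5, 59.2], [421, 36, 55, 40, 665]), ([485.5, 74.4], [467, 58, 42, 29, 390]), ([508.1, 81.7], [503, 70, 9, 20, 102]), ([201.7, 172.6], [175, 159, 53, 29, 744]), ([488.3, 253.0], [453, 204, 59, 79, 1445])]
side red [([303.5, 166.9], [290, 165, 28, 4, 69]), ([232.2, 216.8], [229, 209, 7, 17, 99]), ([70.2, 261.0], [63, 255, 15, 13, 149])]
side orange [([233.1, 235.8], [220, 217, 26, 31, 460])]
side yellow [([225.8, 208.1], [218, 192, 20, 38, 249]), ([77.4, 284.3], [62, 265, 33, 36, 836]), ([89.3, 320.4], [74, 310, 28, 16, 137])]
side blue [([317.7, 206.5], [305, 191, 23, 32, 417])]
```

View pics/crop.png

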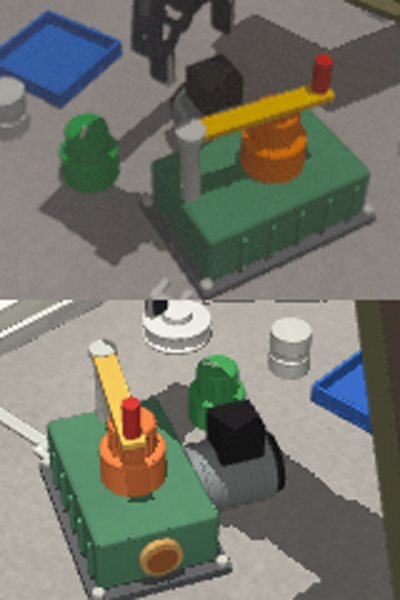

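The orange cap (scene 289,208) under the yellow bar, on the green housing, is the one meant. The two green look-alikes at scene (355,203) and (215,210) stand loose on the table. The red pin is at scene (308.6,179.5) and side (232,217). The blue tray is at scene (202,173).

```bash
python3 - <<'E'
from h import *
p,e=tri(ray("scene",308.6,179.5),ray("side",232.2,216.8));print("pin",p,e)
q,e=tri(ray("scene",256.4,202),ray("side",221.2,189.6));print("post top",q,e)
d=(p-q)[:2];print(np.linalg.norm(d),np.degrees(np.arctan2(d[1],d[0])))
print("cap",q[:2]+d*100/143)
print("tray",plane("scene",201.7,172.6,.02))
print("greens",plane("scene",355,203,.04),plane("scene",215,210,.04))
print("coupling",plane("scene",181,192,.03))
E
```

```text
pin [0.47345999 0.08460092 0.19157558] [np.float64(4.121556793474583e-05), np.float64(4.1215567934653215e-05)]
post top [0.59602013 0.01338259 0.16937192] [np.float64(0.00011728100878109375), np.float64(0.00011728100878094229)]
0.14174991485096816 149.83960661536398
cap [0.51031374 0.06318562]
tray [ 0.46645305 -0.30418237  0.02      ]
greens [0.32194657 0.17219652 0.04      ] [ 0.58529233 -0.14058981  0.04      ]
coupling [ 0.58193693 -0.28324892  0.03      ]
```

```bash
python3 -m handwheel '[{"travel":[0.0121,-0.0144,-0.003],"delta_rot":[0,0,0],"jaw":0.0854},{"travel":[0.0121,-0.0144,-0.003],"delta_rot":[0,0,0],"jaw":0.0854},{"travel":[0.0121,-0.0144,-0.003],"delta_rot":[0,0,0],"jaw":0.0854},{"travel":[0.0121,-0.0144,-0.003],"delta_rot":[0,0,0],"jaw":0.0854},{"travel":[0.0121,-0.0144,-0.003],"delta_rot":[0,0,0],"jaw":0.0854},{"travel":[0.0121,-0.0144,-0.003],"delta_rot":[0,0,0],"jaw":0.0854},{"travel":[0.0121,-0.0144,-0.003],"delta_rot":[0,0,0],"jaw":0.0854}]'
python3 -m handwheel '[{"travel":[0,0,0],"delta_rot":[0,0,-6.64],"jaw":0.0854},{"travel":[0,0,0],"delta_rot":[0,0,-6.64],"jaw":0.0854},{"travel":[0,0,0],"delta_rot":[0,0,-6.64],"jaw":0.0854},{"travel":[0,0,0],"delta_rot":[0,0,-6.64],"jaw":0.0854},{"travel":[0,0,0],"delta_rot":[0,0,-6.64],"jaw":0.0854},{"travel":[0,0,0],"delta_rot":[0,0,-6.64],"jaw":0.0854},{"travel":[0,0,0],"delta_rot":[0,0,-6.64],"jaw":0.0854},{"travel":[0,0,0],"delta_rot":[0,0,-6.64],"jaw":0.0854},{"travel":[0,0,0],"delta_rot":[0,0,-6.64],"jaw":0.0854},{"travel":[0,0,0],"delta_rot":[0,0,0],"jaw":0.0854}]'
cat >> h.py <<'E'
def rep(tx=None,ty=None,tz=None):
    s=arm.read_state();M=R.from_quat(s["eef_rot"]).as_matrix()
    print("t",s["clock"],"p",s["tcp_pos"].round(4),"phi",round(np.degrees(np.arctan2(M[1,0],M[0,0])),1),"tilt",round(np.degrees(np.arccos(-M[2,2])),2),"j",np.degrees(s["joint_pos"]).round(0),"F",np.round(s["contact_force"],1),"gap",round(s["finger_gap"],4),"g",round(s["grasp_force"],1))
    if tx is not None: print("tool delta",(M.T@(np.array([tx,ty,tz])-s["tcp_pos"])).round(4))
    return s
E
python3 - <<'E'
from h import *
s=rep(.4735,.0846,.180)
im=eyes.get_image("wrist");cv2.imwrite("pics/w1.png",im[:,:,::-1])
print(blobs(im,(0,190,60),(4,255,255),60),blobs(im,(18,150,90),(30,255,255),60),blobs(im,(6,180,90),(16,255,255),60))
E
```

```text
clock: 0.68
tcp_pos: [0.4723, 0.086, 0.2528]
eef_rot: [0.707, 0.707, 0.0, 0.0]
contact_force: [-0.1, 0.9, -0.5]
finger_gap: 0.0857
grasp_force: 0.0
clock: 1.52
tcp_pos: [0.4731, 0.0855, 0.2527]
eef_rot: [0.259, 0.966, 0.0, 0.0]
contact_force: [0.6, 0.5, 0.2]
finger_gap: 0.0854
grasp_force: 0.0
t 1.5167 p [0.4731 0.0855 0.2527] phi 150.0 tilt 0.03 j [  5.   9.  95.   0.  76. -55.] F [0.6 0.5 0.2] gap 0.0854 g 0.0
tool delta [-0.0008 -0.0006  0.0727]
[([255.6, 211.0], [244, 192, 24, 37, 655]), ([88.7, 380.2], [75, 375, 30, 9, 173])] [([502.0, 129.1], [494, 108, 18, 45, 457]), ([242.2, 129.5], [224, 124, 37, 11, 287]), ([256.5, 263.8], [241, 183, 31, 147, 3077])] [([232.8, 219.7], [216, 181, 53, 78, 1599]), ([274.4, 218.4], [271, 193, 10, 50, 317])]
```

View pics/w1.png

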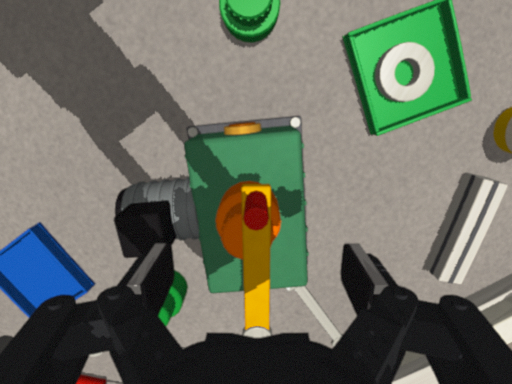

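The wrist view shows the pin's top at (257,216), between the open fingers, and the bar running straight down the picture to its post at (258,333), so the tool is lined up. The blue tray is at the left edge, around (40,270).

```bash
python3 -c "
from h import *
print(plane('wrist',256.5,216,.212,arm.read_state()))"
python3 -m handwheel '[{"travel":[-0.0008,-0.0006,0.0145],"delta_rot":[0,0,0],"jaw":0.0854},{"travel":[0,0,0.0145],"delta_rot":[0,0,0],"jaw":0.0854},{"travel":[0,0,0.0145],"delta_rot":[0,0,0],"jaw":0.0854},{"travel":[0,0,0.0145],"delta_rot":[0,0,0],"jaw":0.0854},{"travel":[0,0,0.0145],"delta_rot":[0,0,0],"jaw":0.0854},{"travel":[0,0,0],"delta_rot":[0,0,0],"jaw":0.0854}]'
python3 -m handwheel '[{"travel":[0,0,0],"delta_rot":[0,0,0],"jaw":0.024},{"travel":[0,0,0],"delta_rot":[0,0,0],"jaw":0.024},{"travel":[0,0,0],"delta_rot":[0,0,0],"jaw":0.024},{"travel":[0,0,0],"delta_rot":[0,0,0],"jaw":0.024},{"travel":[0,0,0],"delta_rot":[0,0,0],"jaw":0.024},{"travel":[0,0,0],"delta_rot":[0,0,0],"jaw":0.024},{"travel":[0,0,0],"delta_rot":[0,0,0],"jaw":0.024},{"travel":[0,0,0],"delta_rot":[0,0,0],"jaw":0.024}]'
```

```text
[0.47198647 0.0860516  0.212     ]
clock: 2.07
tcp_pos: [0.472, 0.0839, 0.1776]
eef_rot: [0.262, 0.965, -0.001, -0.002]
contact_force: [-0.4, 0.4, 0.2]
finger_gap: 0.0851
grasp_force: 0.0
clock: 2.73
tcp_pos: [0.4746, 0.0837, 0.1799]
eef_rot: [0.261, 0.965, 0.0, 0.0]
contact_force: [-0.4, 0.1, 0.3]
finger_gap: 0.0237
grasp_force: 0.0
```

Pin caged with no contact force; now swing it clockwise along the arc.

```bash
python3 -m handwheel '[{"travel":[-0.0009,0.0163,0],"delta_rot":[0,0,6.54],"jaw":0.024},{"travel":[-0.0009,0.0163,0],"delta_rot":[0,0,6.54],"jaw":0.024},{"travel":[-0.0009,0.0163,0],"delta_rot":[0,0,6.54],"jaw":0.024},{"travel":[-0.0009,0.0163,0],"delta_rot":[0,0,6.54],"jaw":0.024},{"travel":[-0.0009,0.0163,0],"delta_rot":[0,0,6.54],"jaw":0.024},{"travel":[-0.0009,0.0163,0],"delta_rot":[0,0,6.54],"jaw":0.024},{"travel":[-0.0009,0.0163,0],"delta_rot":[0,0,6.54],"jaw":0.024}]'
python3 -m handwheel '[{"travel":[-0.0009,0.0163,0],"delta_rot":[0,0,6.54],"jaw":0.024},{"travel":[-0.0009,0.0163,0],"delta_rot":[0,0,6.54],"jaw":0.024},{"travel":[-0.0009,0.0163,0],"delta_rot":[0,0,6.54],"jaw":0.024},{"travel":[-0.0009,0.0163,0],"delta_rot":[0,0,6.54],"jaw":0.024},{"travel":[-0.0009,0.0163,0],"delta_rot":[0,0,6.54],"jaw":0.024},{"travel":[-0.0009,0.0163,0],"delta_rot":[0,0,6.54],"jaw":0.024},{"travel":[-0.0009,0.0163,0],"delta_rot":[0,0,6.54],"jaw":0.024},{"travel":[0,0,0],"delta_rot":[0,0,0],"jaw":0.024}]'
python3 -c "
from h import *
rep()
im=eyes.get_image('scene');cv2.imwrite('pics/s2.png',im[:,:,::-1])
cv2.imwrite('pics/s2c.png',cv2.resize(im[130:290,150:400,::-1],None,fx=2,fy=2))"
```

```text
clock: 3.32
tcp_pos: [0.5635, 0.1514, 0.1795]
eef_rot: [0.618, 0.786, -0.0, -0.001]
contact_force: [-0.1, -1.8, 0.8]
finger_gap: 0.024
grasp_force: 0.4
clock: 3.98
tcp_pos: [0.6763, 0.1323, 0.1793]
eef_rot: [0.875, 0.484, 0.001, 0.001]
contact_force: [0.5, 0.1, -0.2]
finger_gap: 0.0238
grasp_force: 0.0
t 3.9833 p [0.6763 0.1323 0.1793] phi 58.0 tilt 0.12 j [ 8. 29. 76. -0. 76. 40.] F [ 0.5  0.1 -0.2] gap 0.0238 g 0.0
```

View pics/s2c.png

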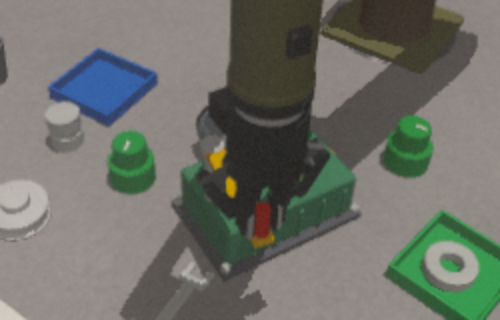

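The scene crop shows the bar swung round to the +y side: the red pin is at crop (262,222), between the finger tips, and the bar is off the cap. I'll release it, rise, go over the cap and look.

```bash
python3 -m handwheel '[{"travel":[0,0,0],"delta_rot":[0,0,0],"jaw":0.05},{"travel":[0,0,0],"delta_rot":[0,0,0],"jaw":0.05},{"travel":[0,0,-0.01],"delta_rot":[0,0,0],"jaw":0.05},{"travel":[0,0,-0.02],"delta_rot":[0,0,0],"jaw":0.05},{"travel":[0,0,-0.03],"delta_rot":[0,0,0],"jaw":0.0854},{"travel":[0,0,-0.02],"delta_rot":[0,0,0],"jaw":0.0854}]'
python3 -m handwheel '[{"travel":[-0.0244,-0.0174,0],"delta_rot":[0,0,0],"jaw":0.0854},{"travel":[-0.0244,-0.0174,0],"delta_rot":[0,0,0],"jaw":0.0854},{"travel":[-0.0244,-0.0174,0],"delta_rot":[0,0,0],"jaw":0.0854},{"travel":[-0.0244,-0.0174,0],"delta_rot":[0,0,0],"jaw":0.0854},{"travel":[-0.0244,-0.0174,0],"delta_rot":[0,0,0],"jaw":0.0854},{"travel":[-0.0244,-0.0174,0],"delta_rot":[0,0,0],"jaw":0.0854},{"travel":[0,0,0],"delta_rot":[0,0,0],"jaw":0.0854},{"travel":[0,0,0],"delta_rot":[0,0,0],"jaw":0.0854}]'
python3 - <<'E'
from h import *
s=rep();im=eyes.get_image("wrist");cv2.imwrite("pics/w2.png",im[:,:,::-1])
for k,lo,hi in [("or",(4,170,60),(17,255,255)),("red",(0,190,60),(3,255,255)),("ye",(18,150,90),(30,255,255))]: print(k,blobs(im,lo,hi,60))
E
```

```text
clock: 4.53
tcp_pos: [0.6733, 0.1343, 0.2629]
eef_rot: [0.873, 0.487, 0.001, 0.0]
contact_force: [0.2, 0.3, -0.1]
finger_gap: 0.0725
grasp_force: 0.0
clock: 5.2
tcp_pos: [0.5057, 0.0642, 0.2612]
eef_rot: [0.874, 0.487, 0.001, 0.0]
contact_force: [0.2, 0.6, 0.2]
finger_gap: 0.0855
grasp_force: 0.0
t 5.2 p [0.5057 0.0642 0.2612] phi 58.2 tilt 0.08 j [ 2. 11. 91.  0. 78. 34.] F [0.2 0.6 0.2] gap 0.0855 g 0.0
or [([262.3, 182.7], [229, 147, 67, 73, 3535])]
red [([411.1, 4.1], [398, 0, 34, 12, 234])]
ye [([393.0, 89.1], [367, 0, 53, 178, 5310]), ([187.6, 178.8], [185, 163, 7, 31, 111])]
```

View pics/w2.png

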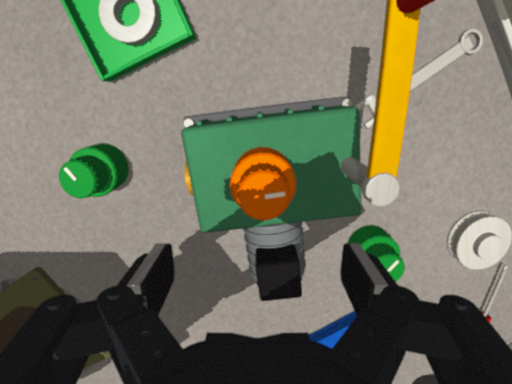

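Bar is aside to the right, with the pin at the top (411,4) and the post at (383,188). The cap is at (262,183), in the open.

```bash
python3 - <<'E'
from h import *
s=arm.read_state();M=R.from_quat(s["eef_rot"]).as_matrix();T=lambda p:(M.T@(p-s["tcp_pos"])).round(4)
for u,v,z in [(262,146.5,.08),(262,220.5,.12),(262,220.5,.154),(228.5,183,.12),(296.5,183,.12),(383,188,.172)]:
    p=plane("wrist",u,v,z,s);print(u,v,z,p.round(4),T(p))
im=cv2.imread("pics/w2.png")[135:232,215:310]
cv2.imwrite("pics/c3.png",cv2.resize(im,None,fx=5,fy=5,interpolation=cv2.INTER_CUBIC))
E
```

```text
262 146.5 0.08 [0.5258 0.0843 0.08  ] [0.0261 0.0048 0.1813]
262 220.5 0.12 [0.4875 0.0231 0.12  ] [-0.046   0.0046  0.1411]
262 220.5 0.154 [0.4947 0.0359 0.154 ] [-0.0313  0.004   0.1072]
228.5 183 0.12 [0.4801 0.0762 0.12  ] [-0.0047 -0.0297  0.1411]
296.5 183 0.12 [0.5389 0.0398 0.12  ] [-0.0047  0.0394  0.1413]
383 188 0.172 [0.601  0.0139 0.172 ] [0.006  0.106  0.0895]
```

View pics/c3.png

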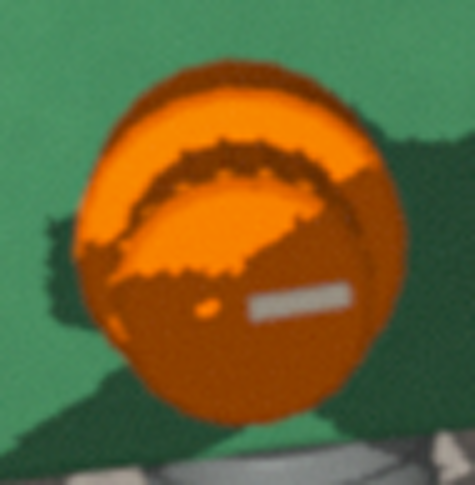

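```bash
python3 - <<'E'
from h import *
print(tri(ray("scene",289.8,211),ray("side",233,238)))
for z in (.08,.09,.1,.11,.12): print(z,plane("scene",289.8,211,z),plane("side",233,238,z))
E
```

```text
(array([0.50363577, 0.05719406, 0.0870612 ]), [np.float64(0.0009428151008893743), np.float64(0.0009428151008893737)])
0.08 [0.49698847 0.05288814 0.08      ] [0.50916622 0.05330202 0.08      ]
0.09 [0.50564974 0.0575329  0.09      ] [0.50094737 0.06043505 0.09      ]
0.1 [0.51431102 0.06217766 0.1       ] [0.49272852 0.06756807 0.1       ]
0.11 [0.5229723  0.06682242 0.11      ] [0.48450967 0.0747011  0.11      ]
0.12 [0.53163357 0.07146718 0.12      ] [0.47629082 0.08183412 0.12      ]
```

```bash
python3 -m handwheel '[{"travel":[-0.0077,0.0048,0],"delta_rot":[0,0,0],"jaw":0.0854},{"travel":[0,0,0.008],"delta_rot":[0,0,7.1],"jaw":0.0854},{"travel":[0,0,0.008],"delta_rot":[0,0,7.1],"jaw":0.0854},{"travel":[0,0,0.008],"delta_rot":[0,0,7.1],"jaw":0.0854},{"travel":[0,0,0.008],"delta_rot":[0,0,7.1],"jaw":0.0854},{"travel":[0,0,0.008],"delta_rot":[0,0,7.1],"jaw":0.0854},{"travel":[0,0,0.008],"delta_rot":[0,0,7.1],"jaw":0.0854},{"travel":[0,0,0.008],"delta_rot":[0,0,7.1],"jaw":0.0854},{"travel":[0,0,0.008],"delta_rot":[0,0,7.1],"jaw":0.0854},{"travel":[0,0,0.008],"delta_rot":[0,0,7.1],"jaw":0.0854}]'
python3 -m handwheel '[{"travel":[0,0,0.008],"delta_rot":[0,0,7.1],"jaw":0.0854},{"travel":[0,0,0],"delta_rot":[0,0,0],"jaw":0.0854},{"travel":[0,0,0],"delta_rot":[0,0,0],"jaw":0.0854}]'
python3 -c "
from h import *
rep(.5055,.0555,.123)
im=eyes.get_image('wrist');cv2.imwrite('pics/w4.png',im[:,:,::-1])
print(blobs(im,(4,170,60),(17,255,255),60))"
```

```text
clock: 6.08
tcp_pos: [0.5092, 0.055, 0.1873]
eef_rot: [0.999, -0.052, 0.0, 0.0]
contact_force: [0.1, 0.1, 1.4]
finger_gap: 0.0854
grasp_force: 0.0
clock: 6.33
tcp_pos: [0.5084, 0.0551, 0.1794]
eef_rot: [0.994, -0.11, -0.0, 0.0]
contact_force: [0.7, -0.7, -0.3]
finger_gap: 0.0853
grasp_force: 0.0
t 6.3333 p [0.5084 0.0551 0.1794] phi -12.6 tilt 0.05 j [  1.  15.  98.  -0.  67. 104.] F [ 0.7 -0.7 -0.3] gap 0.0853 g 0.0
tool delta [-0.0029  0.0002  0.0564]
[([258.2, 206.2], [213, 155, 90, 106, 6855])]
```

```bash
python3 - <<'E'
from h import *
s=arm.read_state();M=R.from_quat(s["eef_rot"]).as_matrix();T=lambda p:(M.T@(p-s["tcp_pos"])).round(4)
for u,v,z in [(258,154.5,.08),(258,261,.154),(212.5,200,.12),(303.5,200,.12)]:
    p=plane("wrist",u,v,z,s);print(u,v,z,p.round(4),T(p))
E
```

```text
258 154.5 0.08 [0.5393 0.0478 0.08  ] [0.0315 0.0005 0.0998]
258 261 0.154 [0.4833 0.0604 0.154 ] [-0.0259  0.0003  0.0258]
212.5 200 0.12 [0.5207 0.0865 0.12  ] [ 0.005  -0.0333  0.0598]
303.5 200 0.12 [0.5061 0.0207 0.12  ] [0.005  0.0341 0.0598]
```

```bash
python3 -m handwheel '[{"travel":[-0.0022,0.0003,0.015],"delta_rot":[0,0,0],"jaw":0.0854},{"travel":[0,0,0.015],"delta_rot":[0,0,0],"jaw":0.0854},{"travel":[0,0,0.015],"delta_rot":[0,0,0],"jaw":0.0854},{"travel":[0,0,0.008],"delta_rot":[0,0,0],"jaw":0.0854},{"travel":[0,0,0.003],"delta_rot":[0,0,0],"jaw":0.0854},{"travel":[0,0,0],"delta_rot":[0,0,0],"jaw":0.0854},{"travel":[0,0,0],"delta_rot":[0,0,0],"jaw":0.0854}]'
python3 -m handwheel '[{"travel":[0,0,0],"delta_rot":[0,0,0],"jaw":0.04},{"travel":[0,0,0],"delta_rot":[0,0,0],"jaw":0.04},{"travel":[0,0,0],"delta_rot":[0,0,0],"jaw":0.04},{"travel":[0,0,0],"delta_rot":[0,0,0],"jaw":0.04},{"travel":[0,0,0],"delta_rot":[0,0,0],"jaw":0.04},{"travel":[0,0,0],"delta_rot":[0,0,0],"jaw":0.04},{"travel":[0,0,0],"delta_rot":[0,0,0],"jaw":0.04},{"travel":[0,0,0],"delta_rot":[0,0,0],"jaw":0.04}]'; python3 -c "
from h import *
s=rep();print(s['wrist_torque'])"
```

```text
clock: 6.97
tcp_pos: [0.5062, 0.0554, 0.1244]
eef_rot: [0.994, -0.111, 0.001, -0.0]
contact_force: [0.8, 0.1, -0.9]
finger_gap: 0.0852
grasp_force: 0.0
clock: 7.63
tcp_pos: [0.5061, 0.0554, 0.1247]
eef_rot: [0.994, -0.111, 0.001, -0.0]
contact_force: [0.4, -0.4, 5.7]
finger_gap: 0.0465
grasp_force: 61.8
t 7.6333 p [0.5061 0.0554 0.1247] phi -12.8 tilt 0.1 j [  1.  19. 102.  -0.  59. 104.] F [ 0.4 -0.4  5.7] gap 0.0465 g 61.8
[-0.01130931  0.08376434  0.02072592]
```

Good grip, with little side force. Unscrew a little first to check.

```bash
python3 -m handwheel '[{"travel":[0,0,-0.0002],"delta_rot":[0,0,-4],"jaw":0.04},{"travel":[0,0,-0.0002],"delta_rot":[0,0,-4],"jaw":0.04},{"travel":[0,0,-0.0002],"delta_rot":[0,0,-4],"jaw":0.04},{"travel":[0,0,-0.0002],"delta_rot":[0,0,-4],"jaw":0.04},{"travel":[0,0,-0.0002],"delta_rot":[0,0,-4],"jaw":0.04}]'; python3 -c "
from h import *
s=rep();print(s['wrist_torque'])"
```

```text
clock: 8.05
tcp_pos: [0.5056, 0.0555, 0.1248]
eef_rot: [0.998, 0.065, 0.0, -0.0]
contact_force: [0.1, 0.4, -1.8]
finger_gap: 0.0468
grasp_force: 61.5
t 8.05 p [0.5056 0.0555 0.1248] phi 7.4 tilt 0.02 j [  1.  19. 102.   0.  59.  84.] F [ 0.1  0.4 -1.8] gap 0.0468 g 61.5
[ 0.00351459 -0.01614293 -0.00682244]
```

```bash
python3 -m handwheel '[{"travel":[0,0,-0.00033],"delta_rot":[0,0,-6.5],"jaw":0.04},{"travel":[0,0,-0.00033],"delta_rot":[0,0,-6.5],"jaw":0.04},{"travel":[0,0,-0.00033],"delta_rot":[0,0,-6.5],"jaw":0.04},{"travel":[0,0,-0.00033],"delta_rot":[0,0,-6.5],"jaw":0.04},{"travel":[0,0,-0.00033],"delta_rot":[0,0,-6.5],"jaw":0.04},{"travel":[0,0,-0.00033],"delta_rot":[0,0,-6.5],"jaw":0.04},{"travel":[0,0,-0.00033],"delta_rot":[0,0,-6.5],"jaw":0.04},{"travel":[0,0,-0.00033],"delta_rot":[0,0,-6.5],"jaw":0.04},{"travel":[0,0,-0.00033],"delta_rot":[0,0,-6.5],"jaw":0.04},{"travel":[0,0,-0.00033],"delta_rot":[0,0,-6.5],"jaw":0.04}]'; python3 -c "
from h import *
s=rep();print(s['wrist_torque'])"
python3 -m handwheel '[{"travel":[0,0,-0.00033],"delta_rot":[0,0,-6.5],"jaw":0.04},{"travel":[0,0,-0.00033],"delta_rot":[0,0,-6.5],"jaw":0.04},{"travel":[0,0,-0.00033],"delta_rot":[0,0,-6.5],"jaw":0.04},{"travel":[0,0,-0.00033],"delta_rot":[0,0,-6.5],"jaw":0.04},{"travel":[0,0,-0.00033],"delta_rot":[0,0,-6.5],"jaw":0.04},{"travel":[0,0,-0.00033],"delta_rot":[0,0,-6.5],"jaw":0.04},{"travel":[0,0,-0.00033],"delta_rot":[0,0,-6.5],"jaw":0.04},{"travel":[0,0,-0.00033],"delta_rot":[0,0,-6.5],"jaw":0.04},{"travel":[0,0,-0.00033],"delta_rot":[0,0,-6.5],"jaw":0.04},{"travel":[0,0,-0.00033],"delta_rot":[0,0,-6.5],"jaw":0.04}]'; python3 -c "
from h import *
s=rep();print(s['wrist_torque'])"
```

```text
clock: 8.88
tcp_pos: [0.5056, 0.0549, 0.1279]
eef_rot: [0.806, 0.592, -0.0, 0.0]
contact_force: [0.9, -1.1, -1.8]
finger_gap: 0.0462
grasp_force: 61.6
t 8.8833 p [0.5056 0.0549 0.1279] phi 72.5 tilt 0.06 j [  1.  18. 102.  -0.  59.  19.] F [ 0.9 -1.1 -1.8] gap 0.0462 g 61.6
[-0.29187392 -0.21243283  0.02862693]
clock: 9.72
tcp_pos: [0.5063, 0.0548, 0.1314]
eef_rot: [0.362, 0.932, -0.0, 0.001]
contact_force: [1.1, -2.1, -1.9]
finger_gap: 0.0462
grasp_force: 61.6
t 9.7167 p [0.5063 0.0548 0.1314] phi 137.5 tilt 0.11 j [  1.  18. 102.  -0.  60. -46.] F [ 1.1 -2.1 -1.9] gap 0.0462 g 61.6
[-0.40809416 -0.37490667 -0.04137605]
```

```bash
python3 -m handwheel '[{"travel":[0,0,-0.00033],"delta_rot":[0,0,-6.5],"jaw":0.04},{"travel":[0,0,-0.00033],"delta_rot":[0,0,-6.5],"jaw":0.04},{"travel":[0,0,-0.00033],"delta_rot":[0,0,-6.5],"jaw":0.04},{"travel":[0,0,-0.00033],"delta_rot":[0,0,-6.5],"jaw":0.04},{"travel":[0,0,-0.00033],"delta_rot":[0,0,-6.5],"jaw":0.04},{"travel":[0,0,-0.00033],"delta_rot":[0,0,-6.5],"jaw":0.04},{"travel":[0,0,-0.00033],"delta_rot":[0,0,-6.5],"jaw":0.04},{"travel":[0,0,-0.00033],"delta_rot":[0,0,-6.5],"jaw":0.04},{"travel":[0,0,-0.00033],"delta_rot":[0,0,-6.5],"jaw":0.04},{"travel":[0,0,0],"delta_rot":[0,0,0],"jaw":0.04}]'
python3 -m handwheel '[{"travel":[0,0,0],"delta_rot":[0,0,0],"jaw":0.075},{"travel":[0,0,0],"delta_rot":[0,0,0],"jaw":0.075},{"travel":[0,0,0],"delta_rot":[0,0,0],"jaw":0.075},{"travel":[0,0,0],"delta_rot":[0,0,0],"jaw":0.075},{"travel":[0,0,0],"delta_rot":[0,0,0],"jaw":0.075},{"travel":[0,0,0],"delta_rot":[0,0,0],"jaw":0.075}]'; python3 -c "
from h import *
s=rep();print(s['wrist_torque'])"
```

```text
clock: 10.55
tcp_pos: [0.5065, 0.0554, 0.1345]
eef_rot: [-0.138, 0.99, -0.0, 0.001]
contact_force: [2.6, 1.0, -2.7]
finger_gap: 0.0467
grasp_force: 61.7
clock: 11.05
tcp_pos: [0.5053, 0.0554, 0.1344]
eef_rot: [-0.136, 0.991, 0.0, -0.0]
contact_force: [0.2, -0.7, 0.2]
finger_gap: 0.0753
grasp_force: 0.0
t 11.05 p [0.5053 0.0554 0.1344] phi -164.3 tilt 0.01 j [   1.   18.  102.    0.   60. -104.] F [ 0.2 -0.7  0.2] gap 0.0753 g 0.0
[0.04250288 0.00986372 0.02641267]
```

```bash
python3 -m handwheel '[{"travel":[0,0,0],"delta_rot":[0,0,6.9],"jaw":0.075},{"travel":[0,0,0],"delta_rot":[0,0,6.9],"jaw":0.075},{"travel":[0,0,0],"delta_rot":[0,0,6.9],"jaw":0.075},{"travel":[0,0,0],"delta_rot":[0,0,6.9],"jaw":0.075},{"travel":[0,0,0],"delta_rot":[0,0,6.9],"jaw":0.075},{"travel":[0,0,0],"delta_rot":[0,0,6.9],"jaw":0.075},{"travel":[0,0,0],"delta_rot":[0,0,6.9],"jaw":0.075},{"travel":[0,0,0],"delta_rot":[0,0,6.9],"jaw":0.075},{"travel":[0,0,0],"delta_rot":[0,0,6.9],"jaw":0.075},{"travel":[0,0,0],"delta_rot":[0,0,6.9],"jaw":0.075}]'
python3 -m handwheel '[{"travel":[0,0,0],"delta_rot":[0,0,6.9],"jaw":0.075},{"travel":[0,0,0],"delta_rot":[0,0,6.9],"jaw":0.075},{"travel":[0,0,0],"delta_rot":[0,0,6.9],"jaw":0.075},{"travel":[0,0,0],"delta_rot":[0,0,6.9],"jaw":0.075},{"travel":[0,0,0],"delta_rot":[0,0,6.9],"jaw":0.075},{"travel":[0,0,0],"delta_rot":[0,0,6.9],"jaw":0.075},{"travel":[0,0,0],"delta_rot":[0,0,6.9],"jaw":0.075},{"travel":[0,0,0],"delta_rot":[0,0,6.9],"jaw":0.075},{"travel":[0,0,0],"delta_rot":[0,0,6.9],"jaw":0.075},{"travel":[0,0,0],"delta_rot":[0,0,6.9],"jaw":0.075}]'
python3 -m handwheel '[{"travel":[0,0,0],"delta_rot":[0,0,6.9],"jaw":0.075},{"travel":[0,0,0],"delta_rot":[0,0,6.9],"jaw":0.075},{"travel":[0,0,0],"delta_rot":[0,0,6.9],"jaw":0.075},{"travel":[0,0,0],"delta_rot":[0,0,6.9],"jaw":0.075},{"travel":[0,0,0],"delta_rot":[0,0,6.9],"jaw":0.075},{"travel":[0,0,0],"delta_rot":[0,0,6.9],"jaw":0.075},{"travel":[0,0,0],"delta_rot":[0,0,6.9],"jaw":0.075},{"travel":[0,0,0],"delta_rot":[0,0,0],"jaw":0.075},{"travel":[0,0,0],"delta_rot":[0,0,0],"jaw":0.075}]'
python3 -c "
from h import *
s=rep()
im=eyes.get_image('wrist');cv2.imwrite('pics/w5.png',im[:,:,::-1])
M=R.from_quat(s['eef_rot']).as_matrix()
b=blobs(im,(4,170,60),(17,255,255),60);print(b)
x,y,w,h,_=max(b,key=lambda t:t[1][4])[1]
for u,v,z in [(x+w/2,y-.5,.0905),(x-.5,y+h/2,.13),(x+w-.5,y+h/2,.13)]: print((M.T@(plane('wrist',u,v,z,s)-s['tcp_pos'])).round(4))"
```

```text
clock: 11.88
tcp_pos: [0.5054, 0.0554, 0.1344]
eef_rot: [0.451, 0.892, -0.0, -0.0]
contact_force: [-0.9, -0.5, -0.0]
finger_gap: 0.075
grasp_force: 0.0
clock: 12.72
tcp_pos: [0.5054, 0.0554, 0.1344]
eef_rot: [0.877, 0.48, -0.0, -0.0]
contact_force: [-0.3, -0.3, -0.6]
finger_gap: 0.0748
grasp_force: 0.0
clock: 13.47
tcp_pos: [0.5054, 0.0554, 0.1344]
eef_rot: [0.997, 0.083, -0.0, -0.0]
contact_force: [-0.2, 0.3, 0.1]
finger_gap: 0.0751
grasp_force: 0.0
t 13.4667 p [0.5054 0.0554 0.1344] phi 9.6 tilt 0.01 j [  1.  18. 102.   0.  60.  82.] F [-0.2  0.3  0.1] gap 0.0751 g 0.0
[([258.2, 240.4], [199, 167, 118, 148, 12960])]
[0.0342 0.0001 0.0439]
[ 0.0002 -0.0336  0.0044]
[0.0002 0.0332 0.0044]
```

Still centred. Regrip and continue turning.

```bash
python3 -m handwheel '[{"travel":[0,0,0],"delta_rot":[0,0,0],"jaw":0.04},{"travel":[0,0,0],"delta_rot":[0,0,0],"jaw":0.04},{"travel":[0,0,0],"delta_rot":[0,0,0],"jaw":0.04},{"travel":[0,0,0],"delta_rot":[0,0,0],"jaw":0.04},{"travel":[0,0,0],"delta_rot":[0,0,0],"jaw":0.04},{"travel":[0,0,0],"delta_rot":[0,0,0],"jaw":0.04},{"travel":[0,0,0],"delta_rot":[0,0,0],"jaw":0.04}]'
python3 -m handwheel '[{"travel":[0,0,-0.00033],"delta_rot":[0,0,-6.5],"jaw":0.04},{"travel":[0,0,-0.00033],"delta_rot":[0,0,-6.5],"jaw":0.04},{"travel":[0,0,-0.00033],"delta_rot":[0,0,-6.5],"jaw":0.04},{"travel":[0,0,-0.00033],"delta_rot":[0,0,-6.5],"jaw":0.04},{"travel":[0,0,-0.00033],"delta_rot":[0,0,-6.5],"jaw":0.04},{"travel":[0,0,-0.00033],"delta_rot":[0,0,-6.5],"jaw":0.04},{"travel":[0,0,-0.00033],"delta_rot":[0,0,-6.5],"jaw":0.04},{"travel":[0,0,-0.00033],"delta_rot":[0,0,-6.5],"jaw":0.04},{"travel":[0,0,-0.00033],"delta_rot":[0,0,-6.5],"jaw":0.04},{"travel":[0,0,-0.00033],"delta_rot":[0,0,-6.5],"jaw":0.04}]'; python3 -c "
from h import *
s=rep();print(s['wrist_torque'])"
python3 -m handwheel '[{"travel":[0,0,-0.00033],"delta_rot":[0,0,-6.5],"jaw":0.04},{"travel":[0,0,-0.00033],"delta_rot":[0,0,-6.5],"jaw":0.04},{"travel":[0,0,-0.00033],"delta_rot":[0,0,-6.5],"jaw":0.04},{"travel":[0,0,-0.00033],"delta_rot":[0,0,-6.5],"jaw":0.04},{"travel":[0,0,-0.00033],"delta_rot":[0,0,-6.5],"jaw":0.04},{"travel":[0,0,-0.00033],"delta_rot":[0,0,-6.5],"jaw":0.04},{"travel":[0,0,-0.00033],"delta_rot":[0,0,-6.5],"jaw":0.04},{"travel":[0,0,-0.00033],"delta_rot":[0,0,-6.5],"jaw":0.04},{"travel":[0,0,-0.00033],"delta_rot":[0,0,-6.5],"jaw":0.04},{"travel":[0,0,-0.00033],"delta_rot":[0,0,-6.5],"jaw":0.04}]'; python3 -c "
from h import *
s=rep();print(s['wrist_torque'])"
```

```text
clock: 14.1
tcp_pos: [0.5056, 0.0554, 0.1347]
eef_rot: [0.997, 0.082, 0.0, -0.0]
contact_force: [-1.2, -0.4, 4.4]
finger_gap: 0.0465
grasp_force: 61.0
clock: 14.93
tcp_pos: [0.5061, 0.0553, 0.1379]
eef_rot: [0.795, 0.607, 0.0, 0.0]
contact_force: [-0.1, -0.3, 2.7]
finger_gap: 0.0461
grasp_force: 61.1
t 14.9333 p [0.5061 0.0553 0.1379] phi 74.7 tilt 0.07 j [  1.  18. 102.  -0.  61.  17.] F [-0.1 -0.3  2.7] gap 0.0461 g 61.1
[-0.14092733 -0.05545391 -0.11323287]
clock: 15.77
tcp_pos: [0.5063, 0.0552, 0.1412]
eef_rot: [0.344, 0.939, 0.0, 0.001]
contact_force: [0.8, -0.9, 2.3]
finger_gap: 0.0462
grasp_force: 61.0
t 15.7667 p [0.5063 0.0552 0.1412] phi 139.7 tilt 0.1 j [  1.  18. 101.  -0.  61. -48.] F [ 0.8 -0.9  2.3] gap 0.0462 g 61.0
[-0.06015586 -0.17712861 -0.03781228]
```

```bash
python3 -m handwheel '[{"travel":[0,0,-0.0005],"delta_rot":[0,0,-5],"jaw":0.04},{"travel":[0,0,-0.0005],"delta_rot":[0,0,-5],"jaw":0.04},{"travel":[0,0,-0.0005],"delta_rot":[0,0,0],"jaw":0.04},{"travel":[0,0,-0.001],"delta_rot":[0,0,0],"jaw":0.04},{"travel":[0,0,-0.001],"delta_rot":[0,0,0],"jaw":0.04},{"travel":[0,0,-0.001],"delta_rot":[0,0,0],"jaw":0.04}]'; python3 -c "
from h import *
s=rep();print(s['wrist_torque'])"
```

```text
clock: 16.27
tcp_pos: [0.5058, 0.0553, 0.1453]
eef_rot: [0.265, 0.964, -0.0, 0.0]
contact_force: [1.2, 0.0, -2.1]
finger_gap: 0.047
grasp_force: 61.7
t 16.2667 p [0.5058 0.0553 0.1453] phi 149.3 tilt 0.02 j [  1.  17. 101.  -0.  62. -58.] F [ 1.2  0.  -2.1] gap 0.047 g 61.7
[-0.10597364 -0.44049951  0.01177192]
```

The wrist reading is now just the cap's weight, so it is free. Lift, and locate the tray corners in the first scene picture.

```bash
python3 -m handwheel '[{"travel":[0,0,-0.012],"delta_rot":[0,0,0],"jaw":0.04},{"travel":[0,0,-0.018],"delta_rot":[0,0,0],"jaw":0.04},{"travel":[0,0,-0.02],"delta_rot":[0,0,0],"jaw":0.04},{"travel":[0,0,-0.02],"delta_rot":[0,0,0],"jaw":0.04},{"travel":[0,0,-0.02],"delta_rot":[0,0,0],"jaw":0.04},{"travel":[0,0,-0.01],"delta_rot":[0,0,0],"jaw":0.04},{"travel":[0,0,0],"delta_rot":[0,0,0],"jaw":0.04}]'
python3 - <<'E'
from h import *
rep(.466,-.304,.245)
im=cv2.imread("pics/scene0.png")[:,:,::-1].copy()
m=cv2.inRange(cv2.cvtColor(im,cv2.COLOR_RGB2HSV),(105,100,40),(125,255,255));m[:150]=0;m[200:]=0;m[:,:160]=0;m[:,240:]=0
c=max(cv2.findContours(m,0,2)[0],key=cv2.contourArea);hl=cv2.convexHull(c)
a=cv2.approxPolyDP(hl,3,True)[:,0];print(a.tolist())
for u,v in a: print(u,v,plane("scene",u,v,.025).round(3),plane("scene",u,v,0.).round(3))
E
```

```text
clock: 16.85
tcp_pos: [0.5066, 0.0555, 0.2477]
eef_rot: [0.264, 0.964, 0.001, 0.002]
contact_force: [-0.3, 0.5, -0.5]
finger_gap: 0.0466
grasp_force: 62.5
t 16.85 p [0.5066 0.0555 0.2477] phi 149.4 tilt 0.24 j [  2.  11.  93.   0.  76. -58.] F [-0.3  0.5 -0.5] gap 0.0466 g 62.5
tool delta [-0.1483 -0.33    0.0025]
[[199, 154], [227, 166], [228, 171], [204, 192], [176, 178], [174, 173]]
199 154 [ 0.4   -0.377  0.025] [ 0.377 -0.403  0.   ]
227 166 [ 0.395 -0.254  0.025] [ 0.371 -0.275  0.   ]
228 171 [ 0.413 -0.235  0.025] [ 0.39  -0.255  0.   ]
204 192 [ 0.536 -0.23   0.025] [ 0.517 -0.25   0.   ]
176 178 [ 0.54  -0.349  0.025] [ 0.522 -0.373  0.   ]
174 173 [ 0.526 -0.373  0.025] [ 0.507 -0.398  0.   ]
```

Tray rim corners give a centre at about (0.463, -0.310). Carry the cap there.

```bash
python3 -m handwheel '[{"travel":[-0.006,-0.0135,0],"delta_rot":[0,0,0],"jaw":0.04},{"travel":[-0.0124,-0.0281,0],"delta_rot":[0,0,0],"jaw":0.04},{"travel":[-0.0124,-0.0281,0],"delta_rot":[0,0,0],"jaw":0.04},{"travel":[-0.0124,-0.0281,0],"delta_rot":[0,0,0],"jaw":0.04},{"travel":[-0.0124,-0.0281,0],"delta_rot":[0,0,0],"jaw":0.04},{"travel":[-0.0124,-0.0281,0],"delta_rot":[0,0,0],"jaw":0.04},{"travel":[-0.0124,-0.0281,0],"delta_rot":[0,0,0],"jaw":0.04},{"travel":[-0.0124,-0.0281,0],"delta_rot":[0,0,0],"jaw":0.04},{"travel":[-0.0124,-0.0281,0],"delta_rot":[0,0,0],"jaw":0.04},{"travel":[-0.0124,-0.0281,0],"delta_rot":[0,0,0],"jaw":0.04}]'
python3 -m handwheel '[{"travel":[-0.0124,-0.0281,0],"delta_rot":[0,0,0],"jaw":0.04},{"travel":[-0.0124,-0.0281,0],"delta_rot":[0,0,0],"jaw":0.04},{"travel":[-0.006,-0.0135,0],"delta_rot":[0,0,0],"jaw":0.04},{"travel":[0,0,0],"delta_rot":[0,0,0],"jaw":0.04},{"travel":[0,0,0],"delta_rot":[0,0,0],"jaw":0.04},{"travel":[0,0,0],"delta_rot":[0,0,0],"jaw":0.04}]'
python3 - <<'E'
from h import *
s=rep(.463,-.310,.1)
im=eyes.get_image("wrist");cv2.imwrite("pics/w6.png",im[:,:,::-1])
E
```

```text
clock: 17.68
tcp_pos: [0.4695, -0.2345, 0.2437]
eef_rot: [0.264, 0.964, 0.001, -0.002]
contact_force: [0.7, 0.1, -2.0]
finger_gap: 0.0461
grasp_force: 62.5
clock: 18.18
tcp_pos: [0.4615, -0.3079, 0.2444]
eef_rot: [0.264, 0.965, 0.001, -0.001]
contact_force: [-0.0, -0.2, -2.2]
finger_gap: 0.0464
grasp_force: 62.5
t 18.1833 p [ 0.4615 -0.3079  0.2444] phi 149.4 tilt 0.18 j [-38.  15.  87.   0.  77. -98.] F [-0.  -0.2 -2.2] gap 0.0464 g 62.5
tool delta [-0.0027 -0.0012  0.1444]
```

View pics/w6.png

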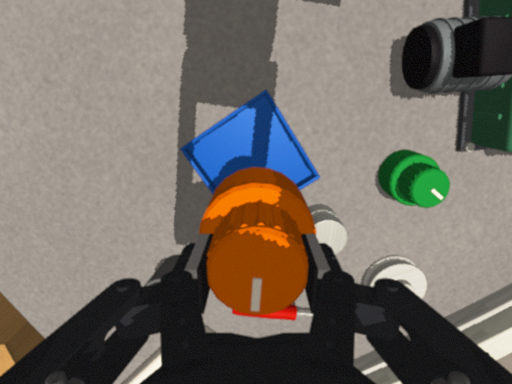

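The cap hangs at (258,245). The tray's rim corners are at (182,149), (266,91) and (318,177), so its centre is the midpoint of left and right.

```bash
python3 - <<'E'
from h import *
s=arm.read_state();P=[plane("wrist",u,v,.025,s) for u,v in [(182,149),(266,91),(318,177)]]
c=(P[0]+P[2])/2;print(np.round(P,3),c,[np.linalg.norm(P[i]-P[1]) for i in(0,2)]);c[2]=.0515;rep(*c)
E
```

```text
[[ 0.398 -0.379  0.025]
 [ 0.392 -0.254  0.025]
 [ 0.517 -0.249  0.025]] [ 0.4577565  -0.31405068  0.025     ] [np.float64(0.12576022603885573), np.float64(0.12568126810809707)]
t 18.2333 p [ 0.4617 -0.3078  0.2447] phi 149.4 tilt 0.14 j [-38.  15.  87.   0.  77. -98.] F [ 0.2  0.  -1.8] gap 0.0462 g 62.5
tool delta [-0.0002 -0.0076  0.1932]
```

Shift 7 mm along -y and descend, gently at the end.

```bash
python3 -m handwheel '[{"travel":[0,-0.0035,0.015],"delta_rot":[0,0,0],"jaw":0.04},{"travel":[0,-0.0035,0.03],"delta_rot":[0,0,0],"jaw":0.04},{"travel":[0,0,0.03],"delta_rot":[0,0,0],"jaw":0.04},{"travel":[0,0,0.03],"delta_rot":[0,0,0],"jaw":0.04},{"travel":[0,0,0.03],"delta_rot":[0,0,0],"jaw":0.04},{"travel":[0,0,0.025],"delta_rot":[0,0,0],"jaw":0.04},{"travel":[0,0,0.015],"delta_rot":[0,0,0],"jaw":0.04},{"travel":[0,0,0.008],"delta_rot":[0,0,0],"jaw":0.04},{"travel":[0,0,0.003],"delta_rot":[0,0,0],"jaw":0.04},{"travel":[0,0,0],"delta_rot":[0,0,0],"jaw":0.04}]'
python3 -m handwheel '[{"travel":[0,0,0.001],"delta_rot":[0,0,0],"jaw":0.04},{"travel":[0,0,0.001],"delta_rot":[0,0,0],"jaw":0.04},{"travel":[0,0,0.001],"delta_rot":[0,0,0],"jaw":0.04},{"travel":[0,0,0],"delta_rot":[0,0,0],"jaw":0.04}]'; python3 -c "
from h import *
rep()"
```

```text
clock: 19.07
tcp_pos: [0.4588, -0.3146, 0.0594]
eef_rot: [0.263, 0.965, 0.0, -0.0]
contact_force: [0.7, -0.4, -1.8]
finger_gap: 0.0463
grasp_force: 62.6
clock: 19.4
tcp_pos: [0.4589, -0.3158, 0.0572]
eef_rot: [0.264, 0.965, -0.0, 0.001]
contact_force: [0.3, 0.8, -2.1]
finger_gap: 0.047
grasp_force: 62.6
t 19.4 p [ 0.4589 -0.3158  0.0572] phi 149.4 tilt 0.09 j [-39.  27. 101.   0.  52. -98.] F [ 0.3  0.8 -2.1] gap 0.047 g 62.6
```

```bash
python3 -m handwheel '[{"travel":[0,0,0.001],"delta_rot":[0,0,0],"jaw":0.04},{"travel":[0,0,0.001],"delta_rot":[0,0,0],"jaw":0.04},{"travel":[0,0,0.001],"delta_rot":[0,0,0],"jaw":0.04},{"travel":[0,0,0.001],"delta_rot":[0,0,0],"jaw":0.04},{"travel":[0,0,0.001],"delta_rot":[0,0,0],"jaw":0.04},{"travel":[0,0,0],"delta_rot":[0,0,0],"jaw":0.04}]'
python3 -m handwheel '[{"travel":[0,0,0.001],"delta_rot":[0,0,0],"jaw":0.04},{"travel":[0,0,0],"delta_rot":[0,0,0],"jaw":0.04}]'
python3 -m handwheel '[{"travel":[0,0,0.001],"delta_rot":[0,0,0],"jaw":0.04},{"travel":[0,0,0],"delta_rot":[0,0,0],"jaw":0.04}]'
```

```text
clock: 19.9
tcp_pos: [0.4584, -0.3154, 0.0512]
eef_rot: [0.264, 0.965, 0.0, -0.0]
contact_force: [-0.5, 0.2, -1.6]
finger_gap: 0.0467
grasp_force: 62.6
clock: 20.07
tcp_pos: [0.4584, -0.3154, 0.0511]
eef_rot: [0.264, 0.965, -0.0, -0.0]
contact_force: [-1.3, 1.2, 3.9]
finger_gap: 0.0467
grasp_force: 63.5
clock: 20.23
tcp_pos: [0.4583, -0.3153, 0.051]
eef_rot: [0.264, 0.965, -0.0, 0.0]
contact_force: [-3.7, 2.2, 10.8]
finger_gap: 0.0465
grasp_force: 64.3
```

Touched down. Ease back 1 mm, release, rise.

```bash
python3 -m handwheel '[{"travel":[0,0,-0.0012],"delta_rot":[0,0,0],"jaw":0.04},{"travel":[0,0,0],"delta_rot":[0,0,0],"jaw":0.07},{"travel":[0,0,0],"delta_rot":[0,0,0],"jaw":0.07},{"travel":[0,0,0],"delta_rot":[0,0,0],"jaw":0.07},{"travel":[0,0,0],"delta_rot":[0,0,0],"jaw":0.07},{"travel":[0,0,0],"delta_rot":[0,0,0],"jaw":0.07}]'
python3 -m handwheel '[{"travel":[0,0,-0.01],"delta_rot":[0,0,0],"jaw":0.07},{"travel":[0,0,-0.02],"delta_rot":[0,0,0],"jaw":0.07},{"travel":[0,0,-0.03],"delta_rot":[0,0,0],"jaw":0.07},{"travel":[0,0,-0.03],"delta_rot":[0,0,0],"jaw":0.07},{"travel":[0,0,-0.03],"delta_rot":[0,0,0],"jaw":0.07},{"travel":[0,0,-0.03],"delta_rot":[0,0,0],"jaw":0.07},{"travel":[0,0,-0.03],"delta_rot":[0,0,0],"jaw":0.07},{"travel":[0,0,-0.02],"delta_rot":[0,0,0],"jaw":0.07},{"travel":[0,0,0],"delta_rot":[0,0,0],"jaw":0.07},{"travel":[0,0,0],"delta_rot":[0,0,0],"jaw":0.07}]'
python3 - <<'E'
from h import *
rep()
a=eyes.get_image("scene")[130:290,150:350];b=eyes.get_image("wrist")[:,56:456]
cv2.imwrite("pics/f.png",np.hstack([cv2.resize(a,(480,384)),cv2.resize(b,(320,384*320//400))[:384] if 0 else cv2.resize(b,(320,384))])[:,:,::-1])
E
```

```text
clock: 20.73
tcp_pos: [0.4585, -0.3155, 0.0505]
eef_rot: [0.264, 0.965, 0.0, -0.0]
contact_force: [0.3, -0.5, -0.5]
finger_gap: 0.0697
grasp_force: 0.0
clock: 21.57
tcp_pos: [0.4591, -0.316, 0.2527]
eef_rot: [0.264, 0.965, -0.001, 0.002]
contact_force: [-0.0, 0.3, -0.9]
finger_gap: 0.0701
grasp_force: 0.0
t 21.5667 p [ 0.4591 -0.316   0.2527] phi 149.4 tilt 0.23 j [-39.  15.  87.  -0.  78. -98.] F [-0.   0.3 -0.9] gap 0.0701 g 0.0
```

View pics/f.png

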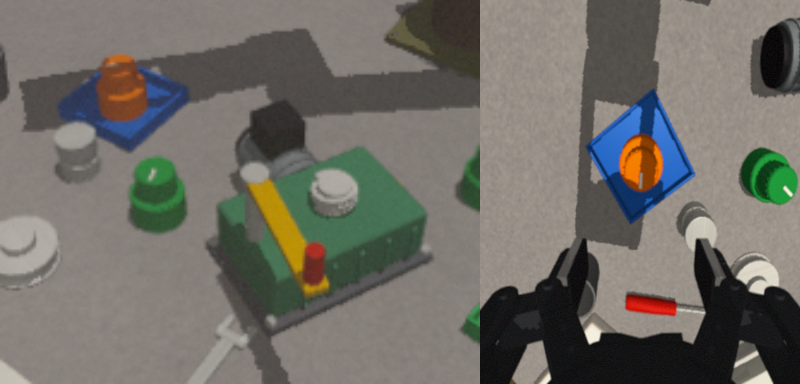

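The cap stands upright in the middle of the blue tray, at (122,90) in the left half. The neck is bare and the bar is well aside, with the pin at (314,262).

```bash
python3 -c "
from plant import arm
print(arm.close_job())"
```

```text
the job is handed in; nothing more can be done
None
```

I swung the keeper bar about 90° aside, unscrewed the orange cap with one regrasp and no forcing, set it upright in the blue tray, and handed the job in at about 22 s.

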